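# Latch a reagent bottle into its bench holder and take off its push-and-turn safety cap

### The arm

A 7-joint arm with a two-finger parallel gripper is mounted at the origin on the work surface. World frame = base frame: x ahead of the robot, y to its left, z up, the work surface at z = 0. Lengths are in mm, angles in rad, forces in N, time in s.
With the tool pointing down it reaches from about 400 to 875 mm from the base axis. Payload 4.4 kg.
Tool frame: the origin (TCP) lies midway between the tips of the shut fingers; the grasp point (between the pads) lies 19 mm behind it; z points along the fingers, y is the line along which they close (so a half turn about z gives the same grasp; the last joint's range is limited). The gripper opens to 85 mm and grips with 20 to 120 N. Pads are 22 mm wide; open, the fingers measure 114 mm over their backs; the gripper's body (76 mm by 85 mm) begins 54 mm behind the grasp point. The pads swing forward as they close: fully open they stand 13 mm farther back than shut.
Start: joints at [-1.383, 0.628, 0.038, 1.517, -0.027, 0.996, -0.02], TCP at [163.179, 629.198, 231.313] pointing down, gripper open.
Joint ranges: [-3.06, 3.06], [-0.37, 2.12], [-1.25, 1.32], [0.18, 2.47], [-1.1, 4.24], [0.23, 1.98], [-2.94, 2.94]. Speed limits (rad/s): [2.57, 2.57, 3.14, 3.14, 3.14, 3.14, 3.14].

### API

Orientations are given as [roll, pitch, yaw] about the fixed x, y, z axes, in that order (R = Rz(yaw) Ry(pitch) Rx(roll)).
In Python, from cell import ctrl gives the robot as it stands.
- The arm moves only by the shell command python3 -m handwheel 'ROWS'. ROWS is JSON, a list of rows, each a list of 3 entries, a list of its own where there are three numbers: the turn, a rotation vector about the tool's x, y, z in degrees, then the shift along the tool's x, y, z in m, then the closure, from 0 (fully open) to 1 (shut). A call has 1 to 5 rows; each row shifts and turns the commanded pose from where the row before left it, along the tool's axes as they then stand; what a row does not reach is not made up. A row lasts 1/12 s, in which the tool goes at most 41.7 mm and 7.16 degrees, less where a joint would pass 70% of its speed; a pose out of reach is approached as far as the arm can. A call is refused whole if a number of a shift passes 0.0417 or a number of a turn 7.16, either way. A call with a gripper value outside its range is refused whole. The fingers move at their own pace and stop on an object; the grip force is fixed at half the most. Time passes only in rows, so rows that do not move let the fingers close. It gives the time, the measured TCP pose, the force, the opening and the grip force at its end, in the units of the state.
- ctrl.read_state(): the state, without advancing time (a new reading comes with each control period).
- ctrl.get_image(name): name is "side" or "top"; returns a dict with "pixels" (384x512x3 uint8, red, green, blue), "fx", "fy", "cx", "cy" (pixels), "k1" (the pictures are not rectified: a ray, as slopes to the right and down, at radius r is drawn at 1 + k1 r^2 times it, then the intrinsics apply), "pose" (4x4, takes a point from camera to world coordinates). Camera axes: x right, y up, looking along -z (the intrinsics and any distortion apply to the point x, -y, -z); pixel columns grow to the right and rows downward; lengths in mm; the calibration is good to about 2 mm. A picture is of the moment at which its call begins. There is no depth.
- ctrl.finish_job(): hands the job in; it is judged then, once.
The state is a dict: "clock": time; "qpos": joint angles; "qd": joint speeds; "tau": joint torques, N m; "eef_pos": TCP position; "tool_rot": TCP orientation; "force": force on the tool from outside, world axes, zero at the start; "torque": the same for the moment, N m; "width": finger opening in mm; "gripper_force": force on a finger pad.
Only numpy, scipy, OpenCV 4.12 (cv2) and the standard library are available. Lean on these libraries where they do the work, as an engineer would, in place of code of your own. Each camera call takes 0.05 s, during which the arm holds its last target. There are 200 camera calls.

### The job

First swing the holder's hinged latch bar down across the front of the square white bottle until it rests fully home in its catch. Then grip the bottle's round safety cap, press it down, twist it anticlockwise (seen from above) about a sixth of a turn while it is pressed to free it, and lift it straight up. Finish holding the cap in the gripper, level and still, a few centimetres above the bottle's mouth, with the latch still closed, the bottle still standing down in its holder, and the tip box, the small jar and the beaker left where they were.

Things in the scene. Friction and masses are not known exactly. Their poses are not given: they have to be found in the camera images.
- holder: Grey-painted metal bottle holder fixed to the bench: base plate 125 x 155 x 8 mm, a square nest with walls to 58 mm height. Origin: on the bench under the nest's centre; -x is its open front (low lip), +y its left seen from the robot, z up; yaw within 0.4 rad. Hinge post at the front left (+y) corner, catch post at the front right (-y).
- latch (a joint): Angle (rad) of the steel latch bar: 0 = closed, level, home in the catch (hard stop); grows as the free end rises, to 1.4; starts at 0.7 to 1.15. Stiff hinge (0.14 N m friction, about 1 N at the tab): the bar stays where it is left. It swings in the upright plane along the holder's y, 52 mm in front of the holder's centre.
- latch_pivot (a point): On the latch's hinge axis, which runs along the holder's x; at holder frame (-52, 62, 85) mm. The closed bar reaches 165 mm from here towards the holder's -y; it is 10 mm thick and 10 mm wide, its last 40 mm (the tab) 16 mm wide.
- latch_tab (a point): Middle of the upper (outer) face of the tab at the latch's free end, where to push: 145 mm along the bar from the hinge axis, 5 mm off its centre line. Moves with the bar; with the latch closed at holder frame (-52, -83, 90) mm, beyond the catch.
- catch (a point): Centre of the catch's slot, in which the closed bar lies: holder frame (-52, -52, 85) mm; two upright cheeks 15 mm apart and 12 mm long in y, tops at 100 mm height.
- bottle: Square white plastic reagent bottle, 0.3 to 0.65 kg, loose in the nest (1.5 mm play each way), axes along the holder's: body 72 x 72 mm, shoulder up to 99 mm, neck 26 mm in diameter. Origin: centre of its underside, 8 mm above the bench; z up.
- mouth (a point): Centre of the top of the bottle's neck, 127.5 mm above the bottle's underside. A sprung seal plug, 18 mm in diameter, stands 9.5 mm out of it when uncapped.
- cap: Black ribbed round safety cap, 46 mm in diameter, 30 mm high, 30 g; grip it any way round. Origin: centre of its lower rim; z up; seated 108 mm above the bottle's origin. Spring: 4 N seated, 8.5 N fully down. Push down 4 to 6 mm (stop at 6.5), turn 45 to 75 degrees anticlockwise from above (stop at 82; blocked clockwise); freed, it rises 3 mm, then lifts off.
- tip_box: Bystander: blue pipette-tip box with clear lid, 80 x 115 x 72 mm, origin at the centre of its underside. Leave alone.
- small_bottle: Bystander: small round screw-cap jar, 60 mm in diameter, 110 mm high, origin at the centre of its underside. Leave alone.
- beaker: Bystander: open glass beaker, 72 mm in diameter, 90 mm high, origin at the centre of its underside. Leave alone.
There are look-alikes about, which are no part of the job. Of the things shaped like the cap, the black one is meant. Of the things that look like the holder, the larger one is meant.

How it is judged (in metres and radians):
On the way, in this order (a step that is already met when the one before it is completed fails the run):
1. the latch is swung closed into its catch (within 0.06 rad of home) (value of joint latch below 0.06 rad), for 0.2 s.
2. the cap is pressed down on the bottle by at least 3 mm (value of joint latch below 0.06 rad and z of cap in the frame of bottle below 0.105 m and contact force between the fingers and cap above 1 N), for 0.05 s.
3. the cap is twisted by more than 0.6 rad against the bottle (value of joint latch below 0.06 rad and angle between the x axis of cap and the x axis of bottle, either way round above 0.6 rad), for 0.05 s.
At the end, for the whole second after the job is handed in: Latch within 0.06 rad of closed; bottle upright (0.10 rad) and down in its nest (6 mm high, 8 mm sideways); cap held by the fingers alone (over 2 N), off the bottle, level (0.25 rad), still (0.03 m/s), its rim 20 to 150 mm above the neck's top, within 35 mm of the bottle's axis (value of joint latch below 0.06 rad and angle between bottle's own z axis and vertical below 0.1 rad and z of bottle in the frame of holder below 0.014 m and horizontal distance between bottle and holder below 0.008 m and contact force between the fingers and cap above 2 N and contact force between cap and bottle below 0.05 N and z of cap in the frame of bottle between 0.148 and 0.28 m and horizontal distance between cap and bottle below 0.035 m and angle between cap's own z axis and vertical below 0.25 rad and linear speed of cap below 0.03 m/s); the arm keeps its last pose, push and grip.
It fails at once if the bottle is lifted out of its nest or tipped (z of bottle in the frame of holder above 0.03 m or angle between bottle's own z axis and vertical above 0.25 rad).
It fails at once if a bystander is moved by more than 25 mm (distance of any of tip_box, small_bottle, beaker from where it was at the start of the episode above 0.025 m).
It also fails if it takes over 45 s, if anything falls off the work surface, if the arm or the gripper's body presses on something with over 40 N, if the wrist force passes 120 N, or if a joint passes its speed limit or range.

## Working session

There is one attempt and no reset: what is moved stays moved. The work goes in short steps, Python scripts to look and compute and a shell command to move; the robot and the scene stay as the last step left them, time stands still between calls to the robot, and variables do not carry over. Pictures are saved under pics/ and viewed, at most 10 in all, crops included, and the job is handed in when it is done.

```bash
ls; mkdir -p pics; python3 - <<'E'
from cell import ctrl
import cv2,pickle
for n in("side","top"):
    d=ctrl.get_image(n); cv2.imwrite(f"pics/{n}0.png",d["pixels"][:,:,::-1]); pickle.dump(d,open(f"{n}.pkl","wb"))
    print(n,{k:v for k,v in d.items() if k!="pixels"})
print(ctrl.read_state())
E
```

```text
pics
side {'fx': 363.9912288298509, 'fy': 363.9912288298509, 'cx': 258.07281285203624, 'cy': 194.3401614620253, 'k1': -0.048004797096141104, 'pose': array([[ 9.86697768e-01,  1.00864603e-01, -1.27490577e-01,
         3.87359906e+02],
       [-1.62542418e-01,  5.98923454e-01, -7.84136888e-01,
        -8.00850939e+02],
       [-2.73455936e-03,  7.94428743e-01,  6.07351212e-01,
         7.29697894e+02],
       [ 0.00000000e+00,  0.00000000e+00,  0.00000000e+00,
         1.00000000e+00]])}
top {'fx': 497.25628043742176, 'fy': 497.25628043742176, 'cx': 256.9341728693184, 'cy': 193.58594159066405, 'k1': -0.18194091050517275, 'pose': array([[ 1.38514978e-02,  9.92204208e-01, -1.23850497e-01,
         3.65759877e+02],
       [-9.99808432e-01,  1.54565535e-02,  1.20081322e-02,
         1.05796050e+01],
       [ 1.38288211e-02,  1.23660441e-01,  9.92228229e-01,
         1.56342562e+03],
       [ 0.00000000e+00,  0.00000000e+00,  0.00000000e+00,
         1.00000000e+00]])}
{'clock': 0.1, 'qpos': array([-1.38279171,  0.6292524 ,  0.03846706,  1.51827389, -0.02702971,
        0.99628489, -0.02000323]), 'qd': array([-0.00048584, -0.00337335,  0.00233543, -0.00274795,  0.00045274,
        0.00034971,  0.00128718]), 'tau': array([ 2.23655217e-03, -5.64532828e+01,  1.23023920e+00, -1.93974495e+01,
        1.13091938e-02,  5.50427314e-03, -9.65820874e-06]), 'eef_pos': array([163.04205278, 628.64297819, 230.48035156]), 'tool_rot': array([-3.13989248e+00,  5.29522959e-06,  2.88775047e+00]), 'force': array([-0.08686298,  0.32216352,  0.01445412]), 'torque': array([-0.0198683 , -0.06522841,  0.00123573]), 'gripper_force': 0.0, 'width': 85.68244954570937}
```

View pics/side0.png

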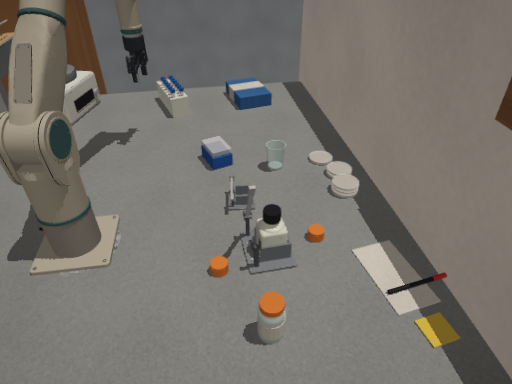

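View pics/top0.png

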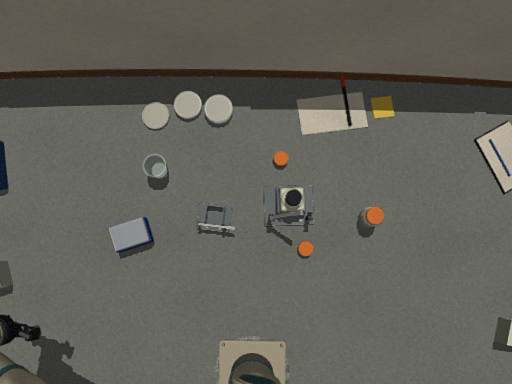

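The black cap sits on the square white bottle at side (271,214) / top (293,198). Its look-alikes are the orange caps at top (281,159), (305,249) and (375,216). The larger holder is at top (288,206); the smaller, empty one at (215,217) is the decoy. I'll confirm this in a crop.

```bash
python3 - <<'E'
import cv2,numpy as np
s=cv2.imread("pics/side0.png")[165:285,205:325]; t=cv2.imread("pics/top0.png")[170:260,250:340]
s=cv2.resize(s,(600,600),interpolation=cv2.INTER_CUBIC); t=cv2.resize(t,(600,600),interpolation=cv2.INTER_CUBIC)
cv2.imwrite("pics/cs.png",s); cv2.imwrite("pics/ct.png",t)
E
```

```text
(no output)
```

View pics/cs.png

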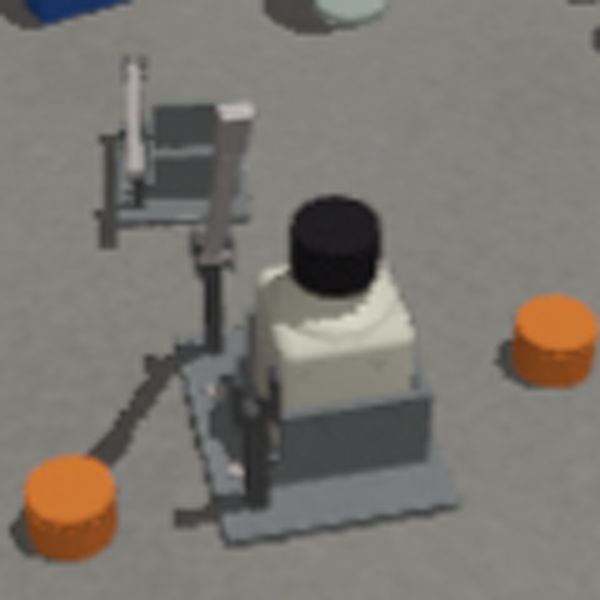

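View pics/ct.png

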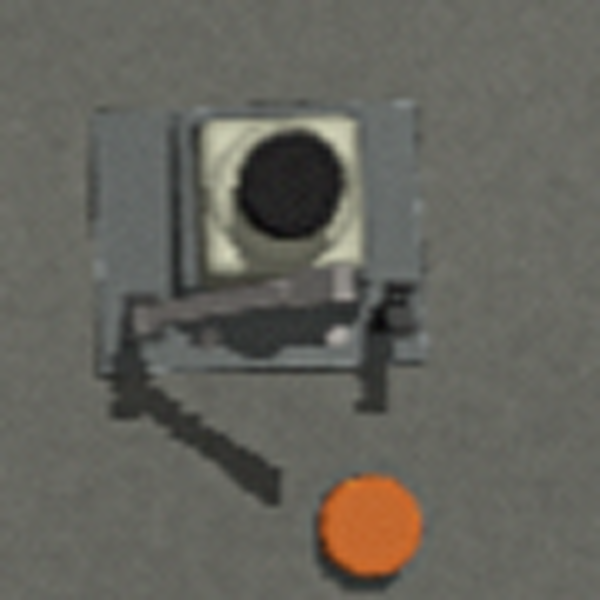

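Confirmed: the larger holder holds the white bottle with the black cap. Its latch is raised, hinged at the far left (+y), with the tip at side crop (235,108) and top crop (343,282). Next I fit the pose.

```bash
cat > h.py <<'E'
import numpy as np,pickle
def proj(d,P):
    T=np.linalg.inv(d["pose"]); c=T[:3,:3]@np.asarray(P,float)+T[:3,3]
    a=np.array([c[0],-c[1]])/-c[2]; a=a*(1+d["k1"]*(a@a))
    return a*d["fx"]+[d["cx"],d["cy"]]
S=pickle.load(open("side.pkl","rb"));T=pickle.load(open("top.pkl","rb"))
def rz(a): c,s=np.cos(a),np.sin(a); return np.array([[c,-s,0],[s,c,0],[0,0,1]])
E
python3 - <<'E'
from h import *
from scipy.optimize import least_squares
sc=lambda x,y:np.array([205+(x+.5)/5-.5,165+(y+.5)/5-.5]); tc=lambda x,y:np.array([250+(x+.5)*.15-.5,170+(y+.5)*.15-.5])
def bar(th,s,n=0): return [-52,62-s*np.cos(th)+n*np.sin(th),85+s*np.sin(th)+n*np.cos(th)]
def pts(p):
    ox,th=p[3],p[4]
    C=lambda a,b:[ox+a*62.5,b*77.5,8]
    return [("bl",T,C(-1,1),tc(97,374)),("fl",T,C(1,1),tc(97,107)),("fr",T,C(1,-1),tc(416,103)),("br",T,C(-1,-1),tc(425,362)),
     ("s1",S,C(-1,1),sc(180,368)),("s2",S,C(-1,-1),sc(225,544)),("s3",S,C(1,-1),sc(460,500)),
     ("capT",T,[0,0,146],tc(291,184)),("capS",S,[0,0,146],sc(336,231)),
     ("tipT",T,bar(th,165,0),tc(344,282)),("tipS",S,bar(th,165,0),sc(235,111))]
def f(p):
    R=rz(p[2]); r=[]
    for n,d,q,m in pts(p):
        off=p[5:7] if d is T else p[7:9]
        r.append(proj(d,R@q+[p[0],p[1],0])+off-m)
    return np.array(r)
g=lambda p:np.r_[f(p).ravel(),p[5:9]/1.0]
s=least_squares(g,[550,-80,0,-10,.9,0,0,0,0],x_scale=[1,1,.01,1,.01,.1,.1,.1,.1],loss="soft_l1")
p=s.x; print(p.round(3))
for a,b in zip(pts(p),f(p)): print(a[0],b.round(2))
R=rz(p[2])
for n,q in dict(cap=[0,0,146],pivot=[-52,62,85],tab=bar(p[4],145,5),tabclosed=[-52,-83,90],tip=bar(p[4],165)).items(): print(n,(R@q+[p[0],p[1],0]).round(1))
E
```

```text
[ 5.34145e+02 -1.10360e+02  3.60000e-02 -9.60900e+00  1.09800e+00
 -4.32000e-01 -2.16000e-01 -1.02000e-01  8.20000e-01]
bl [ 0.63 -0.29]
fl [-0.31  0.22]
fr [ 0.66 -0.13]
br [0.7 0.4]
s1 [-0.49 -5.65]
s2 [0.23 0.09]
s3 [0.41 1.4 ]
capT [-0.68 -0.3 ]
capS [-0.22 -1.57]
tipT [-0.44  0.35]
tipS [0.16 0.31]
cap [ 534.1 -110.4  146. ]
pivot [480.  -50.3  85. ]
tab [ 482.2 -111.8  216.4]
tabclosed [ 485.1 -195.2   90. ]
tip [ 482.7 -125.4  231.9]
```

```bash
python3 -m handwheel '[[[0,0,3.43],[-0.039,0,-0.003],1],[[0,0,3.43],[-0.039,0,-0.003],1],[[0,0,3.43],[-0.039,0,-0.003],1],[[0,0,3.43],[-0.039,0,-0.003],1],[[0,0,3.43],[-0.039,0,-0.003],1]]'
python3 -m handwheel '[[[0,0,3.43],[-0.039,-0.005,0],1],[[0,0,3.43],[-0.039,-0.005,0],1],[[0,0,3.43],[-0.039,-0.005,0],1],[[0,0,3.43],[-0.039,-0.005,0],1],[[0,0,3.43],[-0.039,-0.005,0],1]]'
python3 - <<'E'
from h import *
from scipy.optimize import least_squares
sc=lambda x,y:np.array([205+(x+.5)/5-.5,165+(y+.5)/5-.5]); tc=lambda x,y:np.array([250+(x+.5)*.15-.5,170+(y+.5)*.15-.5])
def bar(th,s,n=0): return [-52,62-s*np.cos(th)+n*np.sin(th),85+s*np.sin(th)+n*np.cos(th)]
def pts(p):
    ox,th=p[3],p[4]
    C=lambda a,b:[ox+a*62.5,b*77.5,8]
    return [("bl",T,C(-1,1),tc(97,374)),("fl",T,C(1,1),tc(97,107)),("fr",T,C(1,-1),tc(416,103)),("br",T,C(-1,-1),tc(425,362)),
     ("s2",S,C(-1,-1),sc(225,544)),("s3",S,C(1,-1),sc(460,500)),
     ("capT",T,[0,0,146],tc(291,184)),("capS",S,[0,0,146],sc(336,231)),
     ("tipT",T,bar(th,165,0),tc(344,282)),("tipS",S,bar(th,165,0),sc(235,111))]
def f(p):
    R=rz(p[2]); r=[]
    for n,d,q,m in pts(p):
        off=p[5:7] if d is T else p[7:9]
        r.append(proj(d,R@q+[p[0],p[1],0])+off-m)
    return np.array(r)
g=lambda p:np.r_[f(p).ravel(),p[5:9]/1.0]
s=least_squares(g,[550,-80,0,-10,.9,0,0,0,0],x_scale=[1,1,.01,1,.01,.1,.1,.1,.1])
p=s.x; print(p.round(3))
for a,b in zip(pts(p),f(p)): print(a[0],b.round(2))
R=rz(p[2])
for n,q in dict(cap=[0,0,146],pivot=[-52,62,85],tab=bar(p[4],145,5),tabclosed=[-52,-83,90],tip=bar(p[4],165)).items(): print(n,(R@q+[p[0],p[1],0]).round(1))
for th in np.linspace(1.1,0,10): print(round(th,2),(R@bar(th,145,5)+[p[0],p[1]+11,0]).round(1))
E
```

```text
clock: 0.52
eef_pos: [345.6, 557.5, 245.9]
tool_rot: [-3.141, 0.0, 2.586]
force: [-0.0, 0.8, -1.0]
width: 25.6
gripper_force: 0.0
clock: 0.93
eef_pos: [481.7, 416.2, 245.8]
tool_rot: [-3.141, 0.0, 2.286]
force: [0.8, 0.7, 0.6]
width: 0.2
gripper_force: 0.0
[ 5.34106e+02 -1.10233e+02  3.70000e-02 -9.71500e+00  1.09500e+00
 -4.39000e-01 -2.49000e-01 -1.80000e-01  5.97000e-01]
bl [ 0.61 -0.25]
fl [-0.37  0.25]
fr [ 0.6  -0.14]
br [0.67 0.39]
s2 [ 0.12 -0.15]
s3 [0.29 1.14]
capT [-0.74 -0.32]
capS [-0.33 -1.83]
tipT [-0.33  0.33]
tipS [0.1  0.25]
cap [ 534.1 -110.2  146. ]
pivot [479.9 -50.2  85. ]
tab [ 482.1 -112.1  216.2]
tabclosed [ 485.2 -195.1   90. ]
tip [ 482.6 -125.7  231.7]
1.1 [ 482.1 -100.5  216.5]
0.98 [ 482.7 -116.   208. ]
0.86 [ 483.2 -130.4  197.7]
0.73 [ 483.7 -143.5  185.8]
0.61 [ 484.1 -155.   172.3]
0.49 [ 484.5 -164.8  157.5]
0.37 [ 484.8 -172.7  141.7]
0.24 [ 485.  -178.6  124.9]
0.12 [ 485.1 -182.4  107.6]
0.0 [ 485.2 -184.1   90. ]
```

```bash
python3 -m handwheel '[[[0,0,6.8],[-0.039,-0.014,0],1],[[0,0,6.8],[-0.039,-0.014,0],1],[[0,0,6.8],[-0.039,-0.014,0],1],[[0,0,6.8],[-0.039,-0.014,0],1],[[0,0,6.8],[-0.039,-0.014,0],1]]'
python3 -m handwheel '[[[0,0,6.8],[-0.039,-0.01,0],1],[[0,0,0],[-0.04,0,0],1],[[0,0,0],[-0.04,0,0],1],[[0,0,0],[-0.04,0,0],1],[[0,0,0],[0,0,0],1]]'; python3 -m handwheel '[[[0,0,0],[0,0,0],1]]'
```

```text
clock: 1.35
eef_pos: [508.9, 212.8, 246.0]
tool_rot: [3.141, 0.001, 1.689]
force: [0.3, 0.1, 0.5]
width: 0.2
gripper_force: 0.0
clock: 1.77
eef_pos: [503.4, 45.4, 246.8]
tool_rot: [3.141, 0.005, 1.564]
force: [-0.8, -1.0, 0.0]
width: -0.2
gripper_force: 0.0
clock: 1.85
eef_pos: [503.8, 52.5, 246.4]
tool_rot: [-3.141, 0.001, 1.571]
force: [-0.5, 0.1, 0.3]
width: 0.3
gripper_force: 0.0
```

```bash
python3 -m handwheel '[[[0,0,0],[-0.035,-0.007,0.005],1],[[0,0,0],[-0.035,-0.007,0.005],1],[[0,0,0],[-0.035,-0.007,0.008],1],[[0,0,0],[-0.025,0,0.010],1],[[0,0,0],[0,0,0],1]]'; python3 - <<'E'
from cell import ctrl
import cv2
s=ctrl.get_image("side")["pixels"][165:285,205:325,::-1]; t=ctrl.get_image("top")["pixels"][170:260,250:340,::-1]
cv2.imwrite("pics/c1.png",cv2.hconcat([cv2.resize(a,(400,400),interpolation=cv2.INTER_CUBIC) for a in(s,t)]))
E
```

```text
clock: 2.27
eef_pos: [482.5, -79.1, 217.1]
tool_rot: [-3.139, 0.003, 1.571]
force: [-0.4, 0.3, 0.5]
width: -0.0
gripper_force: 0.0
```

View pics/c1.png

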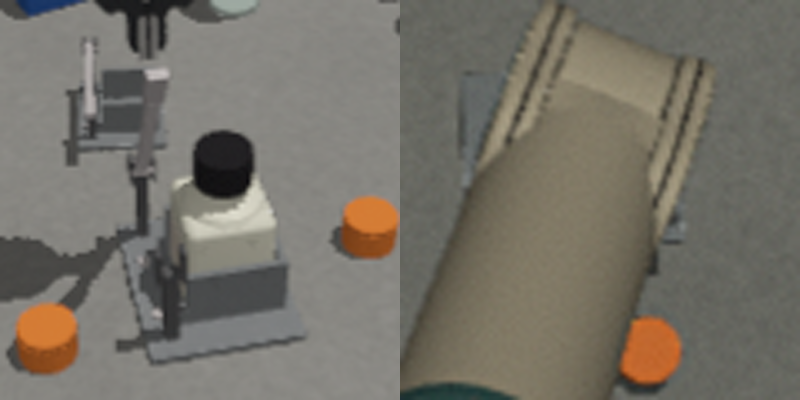

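The side crop shows the shut fingertips at (148,45), just behind the raised tab end at (155,75). I'll push it along its arc.

```bash
python3 -m handwheel '[[[0,0,0],[-0.010,0,0],1],[[0,0,0],[-0.011,0,0.001],1],[[0,0,0],[-0.0155,0.001,0.0085],1],[[0,0,0],[-0.0145,0.001,0.010],1],[[0,0,0],[-0.013,0,0.012],1]]'
python3 -m handwheel '[[[0,0,0],[-0.0115,0,0.0135],1],[[0,0,0],[-0.010,0,0.015],1],[[0,0,0],[-0.008,0,0.016],1],[[0,0,0],[0,0,0],1]]'
python3 -m handwheel '[[[0,0,0],[-0.006,0,0.017],1],[[0,0,0],[-0.004,0,0.014],1],[[0,0,0],[0,0,0.008],1],[[0,0,0],[0,0,0.008],1],[[0,0,0],[0,0,0],1]]'
```

```text
clock: 2.78
eef_pos: [487.7, -139.4, 187.2]
tool_rot: [3.139, 0.001, 1.579]
force: [0.4, 1.3, 0.6]
width: 0.2
gripper_force: 0.5
clock: 3.12
eef_pos: [485.3, -169.5, 140.4]
tool_rot: [-3.139, 0.0, 1.576]
force: [-1.7, -0.3, -0.2]
width: -0.3
gripper_force: 0.0
clock: 3.53
eef_pos: [485.9, -177.4, 94.5]
tool_rot: [-3.14, -0.001, 1.578]
force: [0.5, 0.8, -0.1]
width: 0.0
gripper_force: 0.0
```

```bash
python3 -m handwheel '[[[0,0,0],[-0.004,0,0.003],1],[[0,0,0],[0,0,0.002],1],[[0,0,0],[0,0,0.001],1],[[0,0,0],[0,0,0],1],[[0,0,0],[0,0,0],1]]'
python3 - <<'E'
from cell import ctrl
import cv2
s=ctrl.get_image("side")["pixels"][165:285,205:325,::-1]
cv2.imwrite("pics/c2.png",cv2.resize(s,(600,600),interpolation=cv2.INTER_CUBIC))
E
```

```text
clock: 3.95
eef_pos: [486.8, -182.5, 90.0]
tool_rot: [3.14, 0.0, 1.577]
force: [-0.5, -0.4, 4.9]
width: 0.2
gripper_force: 2.8
```

View pics/c2.png

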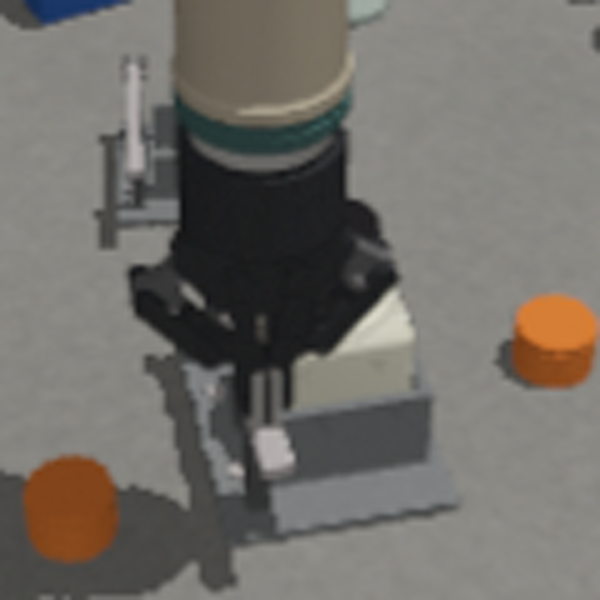

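The bar lies level with its tip at (272,450). TCP z is 90 with 5 N of resistance, so it is home. I press once more and retreat, and refine the cap's position from the first pictures.

```bash
python3 -m handwheel '[[[0,0,0],[0,0,0.002],1],[[0,0,0],[0,0,0],1],[[0,0,0],[0,0,0],1],[[0,0,0],[0,0,0],1]]'
python3 -m handwheel '[[[0,0,0],[0,0,-0.020],1],[[0,0,0],[0,0,-0.035],0.5],[[0,0,0],[0,0,-0.035],0],[[0,0,0],[0,0,-0.03],0],[[0,0,0],[0,0,0],0]]'
python3 - <<'E'
from h import *
import cv2
from scipy.optimize import least_squares
obs=[]
for d,(u,v) in((S,(272,216)),(T,(293,198))):
    m=(d["pixels"].max(2)<45).astype(np.uint8)
    n,l,st,c=cv2.connectedComponentsWithStats(m); k=l[v,u]; print(k,st[k],c[k]); obs.append((d,c[k],st[k][4]))
a=np.linspace(0,2*np.pi,60)
def cen(d,x,y):
    P=[proj(d,[x+23*np.cos(t),y+23*np.sin(t),z]) for t in a for z in(116,146)]
    M=cv2.moments(cv2.convexHull(np.array(P,np.float32)));return np.array([M["m10"]/M["m00"],M["m01"]/M["m00"]]),M["m00"]
for d,c,A in obs:
    s=least_squares(lambda p:cen(d,*p)[0]-c,[534,-110]); print(s.x.round(1),cen(d,*s.x)[1],A)
E
```

```text
clock: 4.33
eef_pos: [486.8, -182.5, 89.5]
tool_rot: [3.14, -0.0, 1.577]
force: [-4.3, 0.9, 22.4]
width: 0.4
gripper_force: 11.6
clock: 4.75
eef_pos: [489.9, -183.9, 212.8]
tool_rot: [3.131, 0.003, 1.577]
force: [0.7, -0.3, 0.0]
width: 48.1
gripper_force: 0.0
13 [263 205  18  19 288] [271.44097222 213.98263889]
95 [286 190  15  16 180] [292.94444444 197.66666667]
[ 533.2 -112.7] 331.97386110038497 288
[ 534.  -111.4] 218.18131383415312 180
```

```bash
python3 -m handwheel '[[[0,0,0],[0.030,0.018,0],0],[[0,0,0],[0.030,0.018,0],0],[[0,0,0],[0.0115,0.0095,0],0],[[0,0,0],[0,0,0],0],[[0,0,0],[0,0,0],0]]'; python3 -c "
from cell import ctrl
s=ctrl.read_state();print(s['qpos'].round(2),s['eef_pos'],s['width'])"
```

```text
clock: 5.17
eef_pos: [531.5, -109.7, 206.8]
tool_rot: [-3.141, 0.0, 1.579]
force: [0.8, -0.8, -1.1]
width: 85.2
gripper_force: 0.0
[-0.11  0.53  0.4   1.85 -0.28  0.81  0.44] [ 531.54195739 -109.71068855  206.77447985] 85.2407097219218
```

```bash
python3 -m handwheel '[[[0,0,0],[-0.002,0.002,0.02],0],[[0,0,0],[0,0,0.03],0],[[0,0,0],[0,0,0.02],0],[[0,0,0],[0,0,0.01],0],[[0,0,0],[0,0,0],0]]'; python3 - <<'E'
from cell import ctrl
import cv2
s=ctrl.get_image("side")["pixels"][165:285,205:325,::-1]
cv2.imwrite("pics/c3.png",cv2.resize(s,(600,600),interpolation=cv2.INTER_CUBIC))
E
```

```text
clock: 5.58
eef_pos: [531.1, -113.6, 125.3]
tool_rot: [-3.137, -0.0, 1.575]
force: [0.5, 0.4, 0.8]
width: 85.5
gripper_force: 0.0
```

View pics/c3.png

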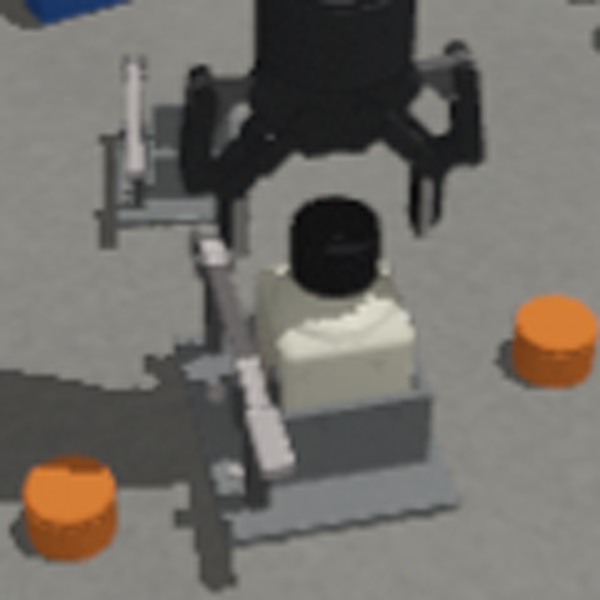

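The latch is closed, tab tip at (268,455). The fingers at (230,225) and (425,220) straddle the cap at (336,245), with the gripper about 3 mm short in +x.

```bash
python3 -m handwheel '[[[0,0,0],[0,0.003,0.006],0],[[0,0,0],[0,0,0.004],0],[[0,0,0],[0,0,0],0],[[0,0,0],[0,0,0],1],[[0,0,0],[0,0,0],1]]';python3 -m handwheel '[[[0,0,0],[0,0,0],1],[[0,0,0],[0,0,0],1],[[0,0,0],[0,0,0],1],[[0,0,0],[0,0,0],1]]'
```

```text
clock: 6.05
eef_pos: [536.8, -112.4, 117.8]
tool_rot: [3.141, 0.0, 1.577]
force: [0.1, 0.2, 0.2]
width: 63.9
gripper_force: 0.0
clock: 6.38
eef_pos: [536.2, -112.4, 117.6]
tool_rot: [-3.141, -0.0, 1.577]
force: [-2.2, -0.5, 2.8]
width: 44.9
gripper_force: 60.5
```

```bash
python3 -m handwheel '[[[0,0,0],[0,0,0.002],1],[[0,0,0],[0,0,0.002],1],[[0,0,0],[0,0,0.0015],1],[[0,0,0],[0,0,0],1],[[0,0,0],[0,0,0],1]]'
```

```text
clock: 6.8
eef_pos: [536.1, -112.4, 112.0]
tool_rot: [-3.141, -0.0, 1.577]
force: [-3.3, -0.0, 7.9]
width: 45.1
gripper_force: 60.9
```

```bash
python3 -m handwheel '[[[0,0,-5],[0,0,0],1],[[0,0,-6],[0,0,0],1],[[0,0,-6],[0,0,0],1],[[0,0,-6],[0,0,0],1],[[0,0,0],[0,0,0],1]]';python3 -m handwheel '[[[0,0,-6],[0,0,0],1],[[0,0,-6],[0,0,0],1],[[0,0,-6],[0,0,0],1],[[0,0,-6],[0,0,0],1],[[0,0,0],[0,0,0],1]]'; python3 -c "
from cell import ctrl
s=ctrl.read_state();print(s['qpos'].round(2),s['torque'])"
```

```text
clock: 7.22
eef_pos: [536.7, -112.3, 112.3]
tool_rot: [3.141, -0.0, 1.983]
force: [-2.9, 0.8, 6.4]
width: 44.5
gripper_force: 60.9
clock: 7.63
eef_pos: [536.6, -112.3, 112.3]
tool_rot: [3.141, 0.0, 2.402]
force: [-2.3, 0.3, 8.4]
width: 45.1
gripper_force: 60.9
[ 0.1   0.65  0.09  1.91 -0.1   0.58  1.08] [0.06869527 0.48152218 0.02548351]
```

```bash
python3 -m handwheel '[[[0,0,-6],[0,0,0],1],[[0,0,-6],[0,0,0],1],[[0,0,-3],[0,0,0],1],[[0,0,0],[0,0,0],1],[[0,0,0],[0,0,0],1]]';python3 -m handwheel '[[[0,0,0],[0,0,-0.003],1],[[0,0,0],[0,0,-0.003],1],[[0,0,0],[0,0,-0.003],1],[[0,0,0],[0,0,0],1],[[0,0,0],[0,0,0],1]]'
```

```text
clock: 8.05
eef_pos: [536.7, -112.2, 112.3]
tool_rot: [3.141, 0.0, 2.659]
force: [-1.5, 0.7, 7.0]
width: 44.7
gripper_force: 60.9
clock: 8.47
eef_pos: [536.5, -112.4, 120.7]
tool_rot: [3.142, 0.0, 2.659]
force: [-0.7, 0.8, 1.9]
width: 44.6
gripper_force: 61.2
```

```bash
python3 -m handwheel '[[[0,0,0],[0,0,-0.005],1],[[0,0,0],[0,0,-0.005],1],[[0,0,0],[0,0,-0.010],1],[[0,0,0],[0,0,-0.015],1],[[0,0,0],[0,0,-0.015],1]]';python3 -m handwheel '[[[0,0,0],[0,0,-0.015],1],[[0,0,0],[0,0,-0.005],1],[[0,0,0],[0,0,0],1],[[0,0,0],[0,0,0],1],[[0,0,0],[0,0,0],1]]';python3 -m handwheel '[[[0,0,0],[0,0,0],1],[[0,0,0],[0,0,0],1],[[0,0,0],[0,0,0],1],[[0,0,0],[0,0,0],1],[[0,0,0],[0,0,0],1]]'; python3 - <<'E'
from cell import ctrl
import cv2
s=ctrl.get_image("side")["pixels"][165:285,205:325,::-1]
cv2.imwrite("pics/c4.png",cv2.resize(s,(600,600),interpolation=cv2.INTER_CUBIC))
E
```

```text
clock: 8.88
eef_pos: [536.5, -112.4, 171.8]
tool_rot: [-3.142, -0.0, 2.659]
force: [0.7, -0.0, -1.0]
width: 44.4
gripper_force: 61.1
clock: 9.3
eef_pos: [535.9, -112.3, 190.2]
tool_rot: [-3.141, -0.001, 2.659]
force: [-0.1, -0.2, -0.5]
width: 45.0
gripper_force: 61.1
clock: 9.72
eef_pos: [536.4, -112.4, 190.5]
tool_rot: [-3.141, -0.0, 2.659]
force: [-0.1, 0.4, 0.2]
width: 44.5
gripper_force: 61.1
```

View pics/c4.png

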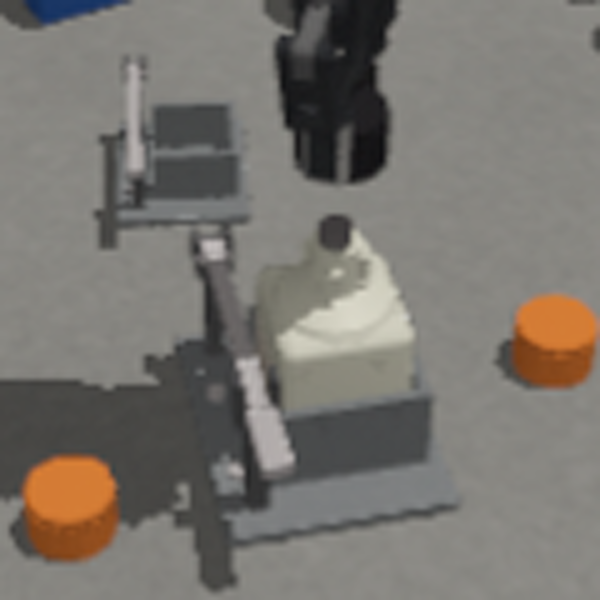

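The cap is held level at (340,145), above the exposed plug at (336,232). The latch is closed and the bottle is still in its nest, so I hand in.

```bash
python3 -c "
from cell import ctrl
print(ctrl.finish_job())"
```

```text
the job is handed in; nothing more can be done
None
```

I closed the latch, then pressed, twisted and lifted off the cap, and handed the job in with the cap held level about 5 cm above the bottle's mouth; the hand-in returned no verdict.

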